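# Roll the inlay slats flush

## Task

Take the pressure roller from its stand by the red handle and roll it along the inlay panel with a steady push of about 15 newtons until all seven slats are flush with the dark rim: keep the wheel down on the panel from the first slat you press home until the last one is home (rolling to and fro is fine), and never push harder than 25 newtons or the panel cracks. Press with the roller only, then put it back in its stand and let go; leave everything else on the bench where it is.

Things in the scene. Friction and masses are not known exactly. Their poses are not given: they have to be found in the camera images.
- roller: hand pressure roller hanging in its stand, about 0.35 kg. Red block handle on top (64 to 104 mm above the origin), below it a steel crossbar 24 x 120 x 12 mm along own y (52 to 64 mm above the origin), below that a freely turning black rubber wheel, 40 mm diameter, 50 mm wide, rolling along own x. Origin: lowest point of the unloaded wheel; z up. Both ways round are alike.
- roller_grip (a point): middle of the red handle, 86 mm above the unloaded wheel's lowest point. The handle is 24 mm thick (roller's x), 80 mm long (y), 40 mm tall: grip it from above across the 24 mm
- roller_axle (a point): middle of the roller's axle when unloaded, 20 mm above the wheel's lowest point. The wheel is sprung: it gives way 1 mm per 6 N and goes solid at 6 mm
- stand: fixed grey stand, foot 90 x 150 x 5 mm, with two posts 52 mm either side of its middle (own y), 16 mm wide along y, tops at 60 mm. Blue lips on the posts, 12 mm high, leave a channel 34 mm wide along own x. Parked, the roller's crossbar ends lie on the post tops, its wheel between the posts, its origin 8 mm above the stand's, its y parallel. Origin: middle of the underside; z up
- panel: fixed steel bed, 250 (own x) x 110 (own y) x 12 mm, under a wooden deck 230 x 94 mm centred on it. Deck: dark rim with end rails 24 mm wide (91 to 115 mm from the middle along x) and side rails 10 mm wide; inside, seven slats 26 mm (x) x 73 mm (y), brown and white in turn, edge to edge along x, 3 to 4 mm proud of the rim at first. Origin: middle of the bed's underside; z up
- panel_rim (a point): middle of the panel at the nominal height of the rim's top, 55 mm above the bed's underside. The deck rests on rough shims: it lies up to 10 mm higher or lower than this and slopes up to 0.06 rad either way along the panel's x, which the measured poses do not show. It holds firm under load
- slat0 (a joint): how far slat 0 (centre at own x = -78 mm of the panel) has been pressed down, m: 0 as proud as can be, 0.004 flush with the rim and solid. Stiff press fit: moves down only under about 10 N and stays where it is left.
- slat1 (a joint): how far slat 1 (centre at own x = -52 mm of the panel) has been pressed down, m: 0 as proud as can be, 0.004 flush with the rim and solid. Stiff press fit: moves down only under about 10 N and stays where it is left.
- slat2 (a joint): how far slat 2 (centre at own x = -26 mm of the panel) has been pressed down, m: 0 as proud as can be, 0.004 flush with the rim and solid. Stiff press fit: moves down only under about 10 N and stays where it is left.
- slat3 (a joint): how far slat 3 (centre at own x = 0 mm of the panel) has been pressed down, m: 0 as proud as can be, 0.004 flush with the rim and solid. Stiff press fit: moves down only under about 10 N and stays where it is left.
- slat4 (a joint): how far slat 4 (centre at own x = 26 mm of the panel) has been pressed down, m: 0 as proud as can be, 0.004 flush with the rim and solid. Stiff press fit: moves down only under about 10 N and stays where it is left.
- slat5 (a joint): how far slat 5 (centre at own x = 52 mm of the panel) has been pressed down, m: 0 as proud as can be, 0.004 flush with the rim and solid. Stiff press fit: moves down only under about 10 N and stays where it is left.
- slat6 (a joint): how far slat 6 (centre at own x = 78 mm of the panel) has been pressed down, m: 0 as proud as can be, 0.004 flush with the rim and solid. Stiff press fit: moves down only under about 10 N and stays where it is left.
- brush: paint brush with red handle, 170 mm, lying between panel and stand; a bystander
- bowl_a: black mixing bowl, 110 mm wide, 75 mm high, behind; a bystander
- bowl_b: black mixing bowl, 110 mm wide, 75 mm high, behind; a bystander
- ornament: white plaster scroll ornament, 90 x 200 x 48 mm, behind; a bystander
- mallet: mallet, 240 mm, lying to the right; a bystander
- spatula: spatula with wooden handle, 200 mm, lying to the right; a bystander
- bottle: clear bottle, 64 mm wide, 200 mm high, to the left; a bystander
- jar: white jar with yellow cap, 72 mm wide, 80 mm high, to the left; a bystander
There are look-alikes about, which are no part of the job. What is shaped like the stand but green is not meant.

How it is judged (in metres and radians):
On the way, in this order (a step that is already met when the one before it is completed fails the run):
1. the roller is lifted out of its stand (z of roller in the frame of stand above 0.035 m), for 0.1 s.
2. all seven slats are flush, the roller still pressing on the panel (value of joint each of slat0, slat1, slat2, slat3, slat4, slat5, slat6 above 0.003 m and contact force between roller and panel above 1 N), for 0.05 s.
At the end, for the whole second after the job is handed in: all seven slats are flush with the rim to within 1 mm (each pressed down more than 3 mm), and the roller is released, at rest and upright in its stand, both crossbar ends on the posts, within 15 mm of where it belongs (value of joint each of slat0, slat1, slat2, slat3, slat4, slat5, slat6 above 0.003 m and horizontal distance between roller and stand below 0.015 m and z of roller in the frame of stand between 0.004 and 0.012 m and angle between roller's own z axis and vertical below 0.1 rad and angle between the y axis of roller and the y axis of stand, either way round below 0.25 rad and linear speed of roller below 0.02 m/s); the robot touches nothing.
It fails at once if the roller pushes on the panel with more than 25 N (contact force between roller and panel above 25 N).
It fails at once if the roller is lifted off the panel (its wheel more than 45 mm over the rim's nominal height) or taken elsewhere while some slats are flush and others not (value of joint any of slat0, slat1, slat2, slat3, slat4, slat5, slat6 above 0.003 m and not (value of joint each of slat0, slat1, slat2, slat3, slat4, slat5, slat6 above 0.003 m) and (z of roller in the frame of panel above 0.1 m or horizontal distance between roller and panel above 0.15 m)).
It fails at once if the gripper or arm presses on the panel (contact force between any of the fingers, the arm and panel above 2 N).
It fails at once if a bystander is moved more than 30 mm (distance of any of brush, bowl_a, bowl_b, ornament, mallet, spatula, bottle, jar from where it was at the start of the episode above 0.03 m).
It also fails if it takes over 69 s, if anything falls off the work surface, if the arm or the gripper's body presses on something with over 40 N, if the wrist force passes 120 N, or if a joint passes its speed limit or range.

## Robot

A 6-joint arm with a two-finger parallel gripper is mounted at the origin on the work surface. World frame = base frame: x ahead of the robot, y to its left, z up, the work surface at z = 0. Lengths are in mm, angles in rad, forces in N, time in s.
With the tool pointing down it reaches from about 325 to 1000 mm from the base axis. Payload 5.1 kg.
Tool frame: the origin (TCP) lies between the finger pads; the fingertips stand 19 mm ahead of it and the grasp point (between the pads) is the TCP; z points along the fingers, y is the line along which they close (so a half turn about z gives the same grasp; the last joint's range is limited). The gripper opens to 85 mm and grips with 20 to 120 N. Pads are 22 mm wide; open, the fingers measure 114 mm over their backs; the gripper's body (76 mm by 85 mm) begins 54 mm behind the grasp point. The pads swing forward as they close: fully open they stand 13 mm farther back than shut.
Start: joints at [-1.397, 0.124, 1.65, -0, 1.367, -0.083], TCP at [165.059, -628.682, 250.322] pointing down, gripper open.
Joint ranges: [-2.61, 2.61], [-1.02, 2.33], [0.03, 2.71], [-1.35, 4.49], [0.32, 2.68], [-2.91, 2.91]. Speed limits (rad/s): [2.57, 2.57, 3.14, 3.14, 3.14, 3.14].

## Interface

Orientations are given as a 3x3 rotation matrix whose columns are the frame's x, y, z axes.
In Python, from bench import status, optics, ticket gives the robot as it stands.
- The arm moves only by the tool carry_out, never from a script. Its argument "deltas" is a list that holds one entry, the list of rows, each a list of 6 numbers: the shift along the tool's x, y, z each as a share of 50 cm, from -1 to 1, then the turn, a rotation vector about the tool's x, y, z each as a share of 0.5 rad, from -1 to 1. A call has 1 to 12 rows; each row is the pose to reach, as a shift and turn from the pose commanded when the call began, along the tool's axes at that moment; what a row does not reach only later rows make up. A row lasts 1/12 s, in which the tool goes at most 41.7 mm and 7.16 degrees, less where a joint would pass 70% of its speed; a pose out of reach is approached as far as the arm can. A call with a number of a shift or a turn outside -1 to 1 is refused whole. A call with a gripper value outside its range is refused whole. "gripper" is the closure, from -1 (fully open) to 1 (shut), set as the call begins (left out, the last holds). The fingers move at their own pace and stop on an object; "force" is the grip in N (left out, the last holds). Time passes only in rows, so rows that repeat a pose let the fingers close. It gives the time, the measured TCP pose, the force, the opening and the grip force at its end, in the units of the state.
- status.get_obs(): the state, without advancing time (a new reading comes with each control period).
- optics.get_image(name): name is "scene" or "top" or "wrist"; returns a dict with "img" (384x512x3 uint8, red, green, blue), "fovy" (degrees; the focal length in pixels is half the picture's height over the tangent of half this angle, whatever the lens; pixels are square), "cx", "cy" (the principal point, pixels), "rvec" (rotation vector, rad) and "tvec" (3), from world to camera coordinates, as OpenCV has them; the wrist camera has in their place "hand_eye" (4x4, takes a point from camera to tool coordinates, whose origin is the TCP and whose axes are the flange's). Camera axes: x right, y down, z forward; pixel columns grow to the right and rows downward; lengths in mm; the calibration is good to about 2 mm. A picture is of the moment at which its call begins: read the wrist's pose just before it. There is no depth.
- ticket.close_job(): hands the job in; it is judged then, once.
Trained networks look in the newest picture that a camera, given by its name, has taken for a name from the list of things; names that differ only in an ending like _2 or _b are one class to them, and where a whole thing is asked for, a point or a joint stands for the part that bears it (a point fixed in the world has none). Each returns a list of dicts, best first, with "score" (0 to 1); they miss things now and then, are a little off and sometimes report something else, mostly with a low value. They report only what shows in the picture. A call takes as long as a camera call. They do not tell look-alikes from the thing itself.
- optics.regions_of(query, camera): "mask" (384x512 bool, what is visible of it) and "box" ([left, top, right, bottom] in pixels, round what is visible of it).
- optics.landmark_of(query, camera): "xy" ([column, row] in pixels: a listed point, or the origin of a listed thing).
The state is a dict: "clock": time; "joint_pos": joint angles; "qvel": joint speeds; "joint_torque": joint torques, N m; "ee_pos": TCP position; "tcp_rot": TCP orientation; "force": force on the tool from outside, world axes, zero at the start; "ft_torque": the same for the moment, N m; "width": opening from 0.0 (shut) to 1.0 (fully open); "grip_force": force on a finger pad.
Only numpy, scipy, OpenCV 4.12 (cv2) and the standard library are available. Lean on these libraries where they do the work, as an engineer would, in place of code of your own. Each camera call takes 0.05 s, during which the arm holds its last target. There are 200 camera calls.

## Working session

There is one attempt and no reset: what is moved stays moved. The work goes in short steps, Python scripts to look and compute and a tool call to move; the robot and the scene stay as the last step left them, time stands still between calls to the robot, and variables do not carry over. Pictures are saved under pics/ and viewed, at most 12 in all, crops included, and the job is handed in when it is done.

Besides the shell and the picture viewer there is one more tool, called after ">>>" by a JSON object that holds its "method" and its "body", one argument or row to a line. carry_out: Moves the arm, as the interface text tells. Shift numbers are shares of 50 cm and turn numbers shares of 0.5 rad, none past 1 either way. Its arguments: {"type":"object","properties":{"deltas":{"type":"array","items":{"type":"array","items":{"type":"array","items":{"type":"number"}}}},"gripper":{"type":"number"},"force":{"type":"number"}},"required":["deltas"]}

```bash
mkdir -p pics; cat > h.py <<'E'
import numpy as np, cv2
from bench import status, optics, ticket
def cam(name):
    o=status.get_obs(); d=optics.get_image(name); im=d["img"]
    f=im.shape[0]/2/np.tan(np.radians(d["fovy"])/2)
    if "rvec" in d:
        R=cv2.Rodrigues(np.array(d["rvec"],float))[0]; t=np.array(d["tvec"],float).ravel()
        Rw=R.T; C=-R.T@t
    else:
        H=np.array(d["hand_eye"]); T=np.array(o["tcp_rot"]); Rw=T@H[:3,:3]; C=T@H[:3,3]+np.array(o["ee_pos"])
    return dict(im=im,f=f,c=(d["cx"],d["cy"]),Rw=Rw,C=C,o=o)
def ray(k,uv,z):
    v=k["Rw"]@np.array([(uv[0]-k["c"][0])/k["f"],(uv[1]-k["c"][1])/k["f"],1]); s=(z-k["C"][2])/v[2]; return k["C"]+s*v
def proj(k,P):
    v=k["Rw"].T@(np.array(P,float)-k["C"]); return np.array([k["c"][0]+k["f"]*v[0]/v[2],k["c"][1]+k["f"]*v[1]/v[2]])
def save(k,n): cv2.imwrite("pics/"+n,cv2.cvtColor(k,cv2.COLOR_RGB2BGR))
E
python3 - <<'E'
from h import *
np.set_printoptions(precision=1,suppress=True)
o=status.get_obs(); print({k:np.round(v,3) for k,v in o.items()})
ims=[]
for c in("top","scene"):
    k=cam(c); ims.append(k["im"]); print(c,k["C"],k["f"])
    for q,z in(("roller_grip",94),("roller",8),("stand",0),("panel_rim",55),("panel",0),("brush",0)):
        for r in optics.landmark_of(q,c)[:3]: print(q,np.array(r["xy"]),round(r["score"],2),ray(k,r["xy"],z))
save(np.vstack(ims)[:, :],"a.png")
save(cv2.resize(ims[0],(800,600)),"top.png"); save(cv2.resize(ims[1],(800,600)),"scene.png")
E
```

```text
{'clock': np.float64(0.0), 'joint_pos': array([-1.4,  0.1,  1.7, -0. ,  1.4, -0.1]), 'qvel': array([ 0.,  0., -0., -0.,  0., -0.]), 'joint_torque': array([ -0. , -42.4, -36.5,  -0. ,   0. ,   0. ]), 'ee_pos': array([ 165. , -628.1,  249. ]), 'tcp_rot': array([[ 1. ,  0.3, -0. ],
       [ 0.3, -1. ,  0. ],
       [ 0. , -0. , -1. ]]), 'force': array([ 0.2, -0.9,  0. ]), 'ft_torque': array([-0., -0.,  0.]), 'grip_force': np.float64(0.0), 'width': np.float64(1.0)}
top [ 341.9    6.2 1739.9] 476.86876658076073
roller_grip [193.1 177.9] 0.87 [534.3 218.4  94. ]
roller [199.9 179.1] 0.69 [540.  204.6   8. ]
roller [196.9 180.6] 0.58 [534.4 215.4   8. ]
stand [321.4 251.7] 0.79 [ 278.3 -238.1    0. ]
stand [ 96.6 215.7] 0.74 [405.2 579.7   0. ]
stand [165.1 266.7] 0.71 [222.4 326.2   0. ]
panel_rim [323.8 187.7] 0.88 [ 505.7 -241.1   55. ]
panel [323.8 190.3] 0.57 [ 501.5 -249.1    0. ]
brush [255.6 184.3] 0.93 [522.6   0.9   0. ]
scene [1328.6 -711.1 1025.3] 444.54847483180555
roller_grip [314.4 168. ] 0.67 [535.4 232.5  94. ]
roller [310.9 187.9] 0.88 [535.4 225.8   8. ]
roller [312.1 183.1] 0.47 [519.3 248.5   8. ]
stand [310.9 191.6] 0.9 [543.5 218.4   0. ]
stand [274.5 145.9] 0.85 [249.5 309.8   0. ]
stand [159.9 207.8] 0.73 [ 273.4 -235.4    0. ]
panel_rim [190.8 237.2] 0.86 [ 501.7 -258.    55. ]
panel_rim [ 96.  260.2] 0.21 [ 404.  -512.2   55. ]
panel [191.7 249.4] 0.6 [ 499.5 -259.1    0. ]
brush [262.4 215.8] 0.67 [526.5   4.8   0. ]
```

View pics/top.png

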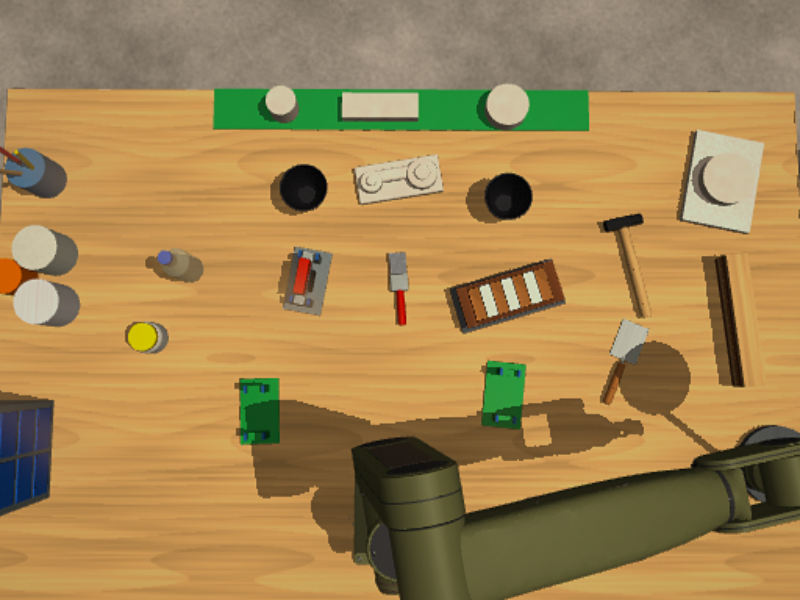

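View pics/scene.png

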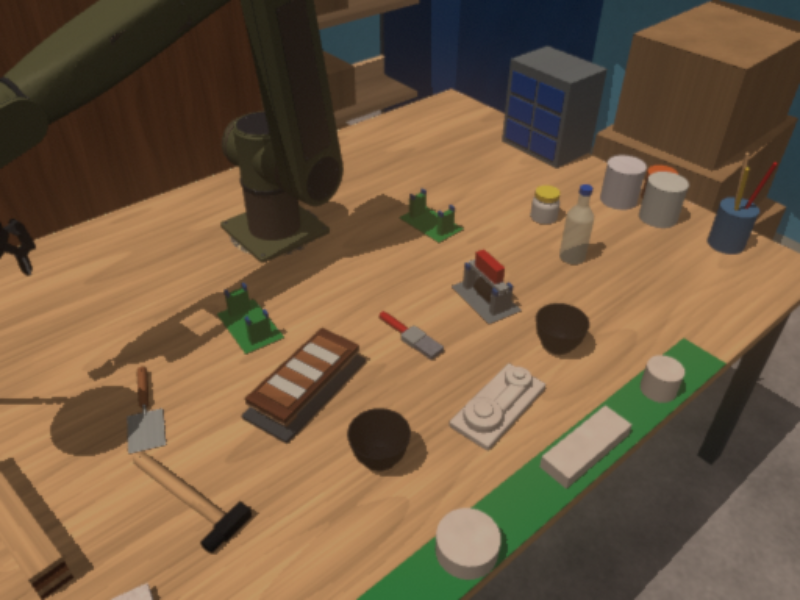

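Candidates for the stand (native top px): grey stand holding the red-handled roller at about (196,179), green at (165,263) and green at (323,252). The grey one fits the description. The panel is at (324,189). I'll confirm in a crop and get the yaws.

```bash
cat >> h.py <<'E'
def plan(P0,R0,P1,yaw1=None,n=None):
    """shares for goal P1 and tool-y yaw (rad) from commanded P0,R0"""
    d=R0.T@(np.array(P1,float)-np.array(P0,float))/500
    t=0
    if yaw1 is not None:
        a=np.arctan2(R0[1,1],R0[0,1]); t=-((yaw1-a+np.pi/2)%np.pi-np.pi/2)/0.5
    print("shares",np.round(d,4),"turn z",round(t,3),"rows>=",np.ceil(max(np.linalg.norm(d)*500/41.7,abs(t)*.5/.125)))
E
python3 - <<'E'
from h import *
np.set_printoptions(precision=3,suppress=True)
o=status.get_obs();R=np.array(o["tcp_rot"]);print(R, np.degrees(np.arctan2(R[1,1],R[0,1])))
d=optics.get_image("wrist");print(np.array(d["hand_eye"]),d["fovy"])
k=cam("top")
for q,z in(("roller_grip",112),("stand",5),("panel",50)):
    for r in optics.regions_of(q,"top")[:3]:
        ys,xs=np.nonzero(r["mask"])
        P=np.array([ray(k,(x,y),z)[:2] for x,y in zip(xs,ys)],np.float32)
        (c,s,a)=cv2.minAreaRect(P); b=cv2.boxPoints((c,s,a)); e=max((b[1]-b[0],b[2]-b[1]),key=np.linalg.norm)
        print(q,round(r["score"],2),c,s,np.degrees(np.arctan2(e[1],e[0])))
save(cv2.resize(k["im"][130:240,150:380],None,fx=3.4,fy=3.4,interpolation=cv2.INTER_CUBIC),"crop.png")
plan([165.1,-628.7,250.3],R,[535,225,350],np.radians(-103))
plan([165.1,-628.7,250.3],R,[503,-250,350],np.radians(-73))
E
```

```text
[[ 0.967  0.254  0.   ]
 [ 0.254 -0.967 -0.   ]
 [ 0.     0.    -1.   ]] -75.28872386623885
[[   0.      -0.962   -0.272   69.014]
 [   1.       0.       0.001    0.172]
 [  -0.      -0.272    0.962 -123.89 ]
 [   0.       0.       0.       1.   ]] 58.5463184535377
roller_grip 0.69 (532.9570922851562, 210.35629272460938) (41.21670150756836, 117.62871551513672) -10.269293
stand 0.84 (275.1246337890625, -238.94337463378906) (90.61495971679688, 148.60935974121094) -5.5000067
stand 0.68 (237.9921417236328, 322.51861572265625) (147.0660400390625, 86.67495727539062) 1.1162007
stand 0.58 (538.0817260742188, 217.5155029296875) (90.92565155029297, 150.54066467285156) -11.003232
panel 0.73 (501.3976745605469, -243.2882843017578) (108.82222747802734, 246.2809295654297) -72.89575
shares [ 1.149 -1.464 -0.199] turn z 0.967 rows>= 23.0
shares [ 0.846 -0.561 -0.199] turn z -0.08 rows>= 13.0
```

View pics/crop.png

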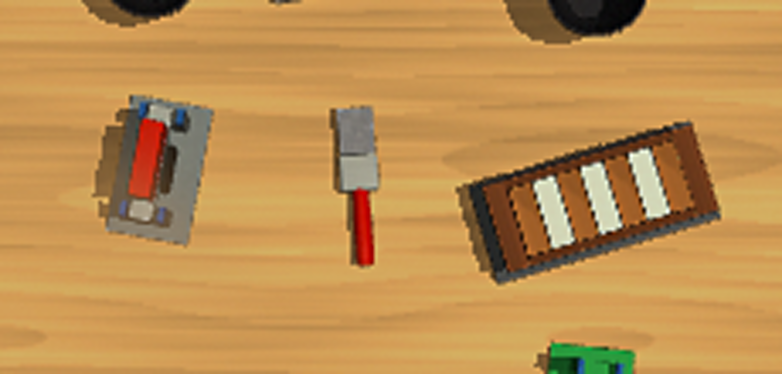

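The crop confirms it: the grey stand with blue lips at about (160,170) in the crop holds the red-handled roller, and the panel is at (595,200). I'll go over the panel first for a close look on the way to the roller.

>>> {"method": "carry_out", "body": {
  "deltas": [
    [[0.815, -0.545, -0.14, 0, 0, 0], [0.815, -0.545, -0.14, 0, 0, 0], [0.815, -0.545, -0.14, 0, 0, 0], [0.815, -0.545, -0.14, 0, 0, 0], [0.815, -0.545, -0.14, 0, 0, 0], [0.815, -0.545, -0.14, 0, 0, 0], [0.815, -0.545, -0.14, 0, 0, 0], [0.815, -0.545, -0.14, 0, 0, 0], [0.815, -0.545, -0.14, 0, 0, 0], [0.815, -0.545, -0.14, 0, 0, 0], [0.815, -0.545, -0.14, 0, 0, 0], [0.815, -0.545, -0.14, 0, 0, 0]]
  ]
}}

```text
clock: 1.95
ee_pos: [491.3, -259.5, 321.1]
tcp_rot: [[0.967, 0.255, 0.001], [0.255, -0.967, -0.0], [0.001, 0.001, -1.0]]
force: [0.4, -0.8, 0.6]
width: 1.003
grip_force: 0.0
```

```bash
python3 - <<'E'
from h import *
np.set_printoptions(precision=3,suppress=True)
k=cam("wrist");o=k["o"];R=np.array(o["tcp_rot"]);print(o["clock"],o["ee_pos"],R[:,1])
for z in(45,50,55,60):
  for q in("panel_rim",):
    for r in optics.landmark_of(q,"wrist")[:1]: print(q,r["score"],r["xy"],ray(k,r["xy"],z))
r=optics.regions_of("panel","wrist")[0]; ys,xs=np.nonzero(r["mask"])
P=np.array([ray(k,(x,y),50)[:2] for x,y in zip(xs,ys)],np.float32)
c,s,a=cv2.minAreaRect(P);print(c,s,a)
save(cv2.resize(k["im"],(800,600)),"w1.png")
plan(o["ee_pos"],R,[538,217,330],np.radians(-101))
E
```

```text
1.95 [ 491.273 -259.463  321.122] [ 0.255 -0.967  0.001]
panel_rim 0.66 [249.9, 140.3] [ 505.016 -246.061   45.   ]
panel_rim 0.66 [249.9, 140.3] [ 505.677 -246.01    50.   ]
panel_rim 0.66 [249.9, 140.3] [ 506.338 -245.96    55.   ]
panel_rim 0.66 [249.9, 140.3] [ 506.999 -245.909   60.   ]
(509.4230041503906, -249.57025146484375) (102.91690063476562, 233.67042541503906) 16.788034439086914
shares [ 0.333 -0.898 -0.018] turn z 0.899 rows>= 12.0
```

View pics/w1.png

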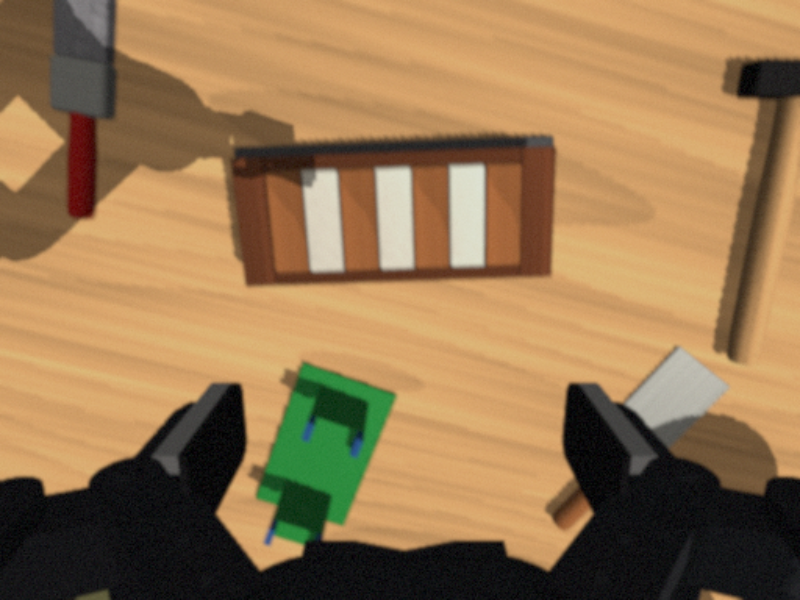

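The wrist image shows the whole panel, with deck corners at about (233,158), (553,148), (551,275) and (246,284). The brush and the green stand are clear of it. On to the roller.

>>> {"method": "carry_out", "body": {
  "deltas": [
    [[0.333, -0.898, -0.02, 0, 0, 0.9], [0.333, -0.898, -0.02, 0, 0, 0.9], [0.333, -0.898, -0.02, 0, 0, 0.9], [0.333, -0.898, -0.02, 0, 0, 0.9], [0.333, -0.898, -0.02, 0, 0, 0.9], [0.333, -0.898, -0.02, 0, 0, 0.9], [0.333, -0.898, -0.02, 0, 0, 0.9], [0.333, -0.898, -0.02, 0, 0, 0.9], [0.333, -0.898, -0.02, 0, 0, 0.9], [0.333, -0.898, -0.02, 0, 0, 0.9], [0.333, -0.898, -0.02, 0, 0, 0.9], [0.333, -0.898, -0.02, 0, 0, 0.9]]
  ]
}}

```text
clock: 3.25
ee_pos: [537.1, 216.3, 330.0]
tcp_rot: [[0.981, -0.193, -0.0], [-0.193, -0.981, 0.0], [-0.0, -0.0, -1.0]]
force: [0.5, 0.5, -0.1]
width: 1.002
grip_force: 0.0
```

```bash
python3 - <<'E'
from h import *
np.set_printoptions(precision=3,suppress=True)
k=cam("wrist");o=k["o"];R=np.array(o["tcp_rot"]);print(o["clock"],o["ee_pos"],np.degrees(np.arctan2(R[1,1],R[0,1])))
for q,z in(("roller_grip",94),("stand",0),("roller",8)):
    for r in optics.landmark_of(q,"wrist")[:1]: print(q,r["score"],r["xy"],ray(k,r["xy"],z))
# red handle top by colour
h=cv2.cvtColor(k["im"],cv2.COLOR_RGB2HSV); m=((h[...,0]<8)|(h[...,0]>172))&(h[...,1]>170)&(h[...,2]>130)
m=m.astype(np.uint8); n,l,st,_=cv2.connectedComponentsWithStats(m); i=1+np.argmax(st[1:,4]); ys,xs=np.nonzero(l==i)
P=np.array([ray(k,(x,y),112)[:2] for x,y in zip(xs,ys)],np.float32)
c,s,a=cv2.minAreaRect(P); print("red",c,s,a)
r=optics.regions_of("stand","wrist")
for q in r[:2]:
    ys,xs=np.nonzero(q["mask"]);P=np.array([ray(k,(x,y),5)[:2] for x,y in zip(xs,ys)],np.float32);print("stand",q["score"],cv2.minAreaRect(P))
save(cv2.resize(k["im"],(800,600)),"w2.png")
# deck PnP from earlier picture
w=cv2.imread("pics/w1.png")
f,c0=k["f"],k["c"]
obj=np.array([[-115,-47,0],[115,-47,0],[115,47,0],[-115,47,0]],float)
im=np.array([[246,284],[551,275],[553,148],[233,158]],float)*.64
ok,rv,tv=cv2.solvePnP(obj,im,np.array([[f,0,c0[0]],[0,f,c0[1]],[0,0,1.]]),None)
Rt=np.array([[.967,.255,.001],[.255,-.967,0],[.001,.001,-1]]);H=np.array(optics.get_image("wrist")["hand_eye"])
Rw=Rt@H[:3,:3];C=Rt@H[:3,3]+np.array([491.3,-259.5,321.1])
print("deck ctr",Rw@tv.ravel()+C,"axes",Rw@cv2.Rodrigues(rv)[0])
E
```

```text
3.25 [537.078 216.299 330.034] -101.1221805532138
roller_grip 0.66 [252.9, 161.5] [537.402 222.144  94.   ]
roller 0.6 [255.1, 149.2] [536.743 220.736   8.   ]
red (540.4248046875, 219.70909118652344) (22.6461124420166, 77.34266662597656) 80.18372344970703
stand 0.79 ((270.67864990234375, 323.90887451171875), (91.50409698486328, 93.48595428466797), 0.27462318539619446)
stand 0.61 ((536.637451171875, 218.356689453125), (91.29390716552734, 157.11541748046875), 79.72396850585938)
deck ctr [ 507.491 -249.092   49.02 ] axes [[ 0.286  0.957  0.052]
 [-0.958  0.285  0.016]
 [ 0.001 -0.054  0.999]]
```

View pics/w2.png

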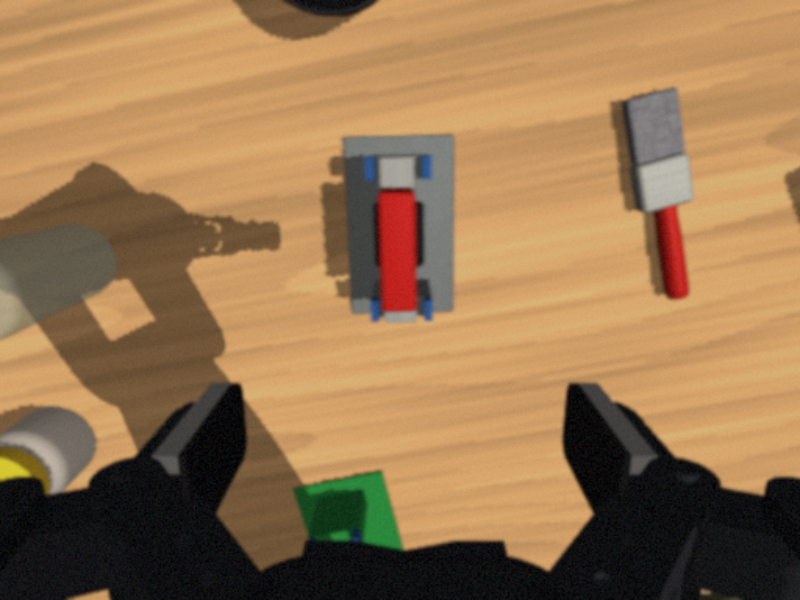

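The grey stand is at about (400,225) and the red handle at (398,250), with the fingers straddling it at the right yaw. Descending and gripping.

>>> {"method": "carry_out", "body": {
  "deltas": [
    [[0.005, -0.008, 0.08, 0, 0, -0.045], [0.005, -0.008, 0.16, 0, 0, -0.045], [0.005, -0.008, 0.24, 0, 0, -0.045], [0.005, -0.008, 0.3, 0, 0, -0.045], [0.005, -0.008, 0.35, 0, 0, -0.045], [0.005, -0.008, 0.39, 0, 0, -0.045], [0.005, -0.008, 0.42, 0, 0, -0.045], [0.005, -0.008, 0.44, 0, 0, -0.045], [0.005, -0.008, 0.455, 0, 0, -0.045], [0.005, -0.008, 0.466, 0, 0, -0.045], [0.005, -0.008, 0.466, 0, 0, -0.045]]
  ],
  "gripper": -1
}}

```text
clock: 4.47
ee_pos: [540.1, 217.7, 96.8]
tcp_rot: [[0.985, -0.171, -0.001], [-0.171, -0.985, -0.0], [-0.001, 0.0, -1.0]]
force: [-0.2, 0.2, -0.2]
width: 1.001
grip_force: 0.0
```

>>> {"method": "carry_out", "body": {
  "deltas": [
    [[0, 0, 0, 0, 0, 0], [0, 0, 0, 0, 0, 0], [0, 0, 0, 0, 0, 0], [0, 0, 0, 0, 0, 0], [0, 0, 0, 0, 0, 0], [0, 0, 0, 0, 0, 0], [0, 0, 0, 0, 0, 0], [0, 0, 0, 0, 0, 0], [0, 0, 0, 0, 0, 0], [0, 0, 0, 0, 0, 0], [0, 0, 0, 0, 0, 0], [0, 0, 0, 0, 0, 0]]
  ],
  "gripper": 1,
  "force": 80
}}

```text
clock: 5.47
ee_pos: [540.7, 218.7, 98.1]
tcp_rot: [[0.985, -0.17, 0.001], [-0.17, -0.985, 0.001], [0.001, -0.001, -1.0]]
force: [-0.3, 1.2, 5.3]
width: 0.271
grip_force: 79.5
```

```bash
python3 - <<'E'
from h import *
k=cam("wrist");o=k["o"];print(o["clock"],o["ee_pos"],o["width"],o["grip_force"],o["force"])
R=np.array(o["tcp_rot"]);print(R,np.degrees(np.arctan2(R[1,1],R[0,1])))
k2=cam("scene");u=k2["im"][100:260,200:420]
save(np.hstack([cv2.resize(k["im"],(400,300)),cv2.resize(u,(400,300),interpolation=cv2.INTER_CUBIC)]),"w3.png")
E
```

```text
5.4667 [540.67802743 218.74264596  98.07822992] 0.2706657531220838 79.45094704627991 [-0.34991591  1.17683368  5.31220519]
[[ 9.85475504e-01 -1.69813718e-01  1.15450998e-03]
 [-1.69814601e-01 -9.85475769e-01  7.14857747e-04]
 [ 1.01634896e-03 -9.00527450e-04 -9.99999078e-01]] -99.77699238477773
```

View pics/w3.png

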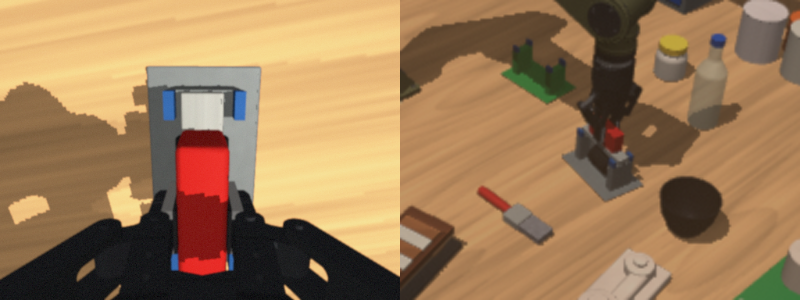

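The handle is gripped (about 23 mm opening). Lifting straight out of the stand, then carrying it to the near end rail.

>>> {"method": "carry_out", "body": {
  "deltas": [
    [[0, 0, -0.02, 0, 0, 0], [0, 0, -0.05, 0, 0, 0], [0, 0, -0.09, 0, 0, 0], [0, 0, -0.13, 0, 0, 0], [0, 0, -0.17, 0, 0, 0], [0, 0, -0.2, 0, 0, 0], [0, 0, -0.2, 0, 0, 0], [0, 0, -0.2, 0, 0, 0], [0, 0, -0.2, 0, 0, 0]]
  ]
}}

```text
clock: 6.32
ee_pos: [539.0, 217.9, 195.1]
tcp_rot: [[0.985, -0.17, -0.004], [-0.17, -0.985, -0.001], [-0.003, 0.002, -1.0]]
force: [0.6, 0.2, -3.9]
width: 0.27
grip_force: 79.0
```

>>> {"method": "carry_out", "body": {
  "deltas": [
    [[-0.003, 0.05, 0, 0, 0, -0.1], [-0.003, 0.12, 0, 0, 0, -0.2], [-0.003, 0.2, 0, 0, 0, -0.3], [-0.003, 0.28, 0, 0, 0, -0.4], [-0.003, 0.36, 0, 0, 0, -0.5], [-0.003, 0.44, 0, 0, 0, -0.6], [-0.003, 0.52, 0, 0, 0, -0.7], [-0.003, 0.6, 0, 0, 0, -0.8], [-0.003, 0.67, 0, 0, 0, -0.9], [-0.003, 0.72, 0, 0, 0, -0.92], [-0.003, 0.739, 0, 0, 0, -0.92], [-0.003, 0.739, 0, 0, 0, -0.92]]
  ]
}}

```text
clock: 7.32
ee_pos: [474.6, -146.9, 195.4]
tcp_rot: [[0.96, 0.282, -0.003], [0.282, -0.96, 0.001], [-0.003, -0.002, -1.0]]
force: [0.1, 0.4, -2.9]
width: 0.268
grip_force: 79.7
```

```bash
python3 - <<'E'
from h import *
np.set_printoptions(precision=4,suppress=True)
k=cam("wrist");o=k["o"];print(o["clock"],o["ee_pos"],o["width"],o["force"],o["ft_torque"])
R=np.array(o["tcp_rot"]);print(R,np.degrees(np.arctan2(R[1,1],R[0,1])))
for p in ([474.1,-138.7,55],[540,-359,55]): print(proj(k,p))
a=cv2.resize(k["im"],(400,300)); t=cam("top")["im"]; 
save(np.hstack([a,cv2.resize(t[130:250,230:390],(400,300),interpolation=cv2.INTER_CUBIC)]),"w4.png")
E
```

```text
7.3167 [ 474.6017 -146.9192  195.3793] 0.26758999491972696 [ 0.104   0.3862 -2.9183] [ 0.0271  0.0017 -0.014 ]
[[ 0.9595  0.2817 -0.0032]
 [ 0.2817 -0.9595  0.0012]
 [-0.0028 -0.002  -1.    ]] -73.64026115765715
[248.3472 180.6685]
[538.0572 179.3884]
```

View pics/w4.png

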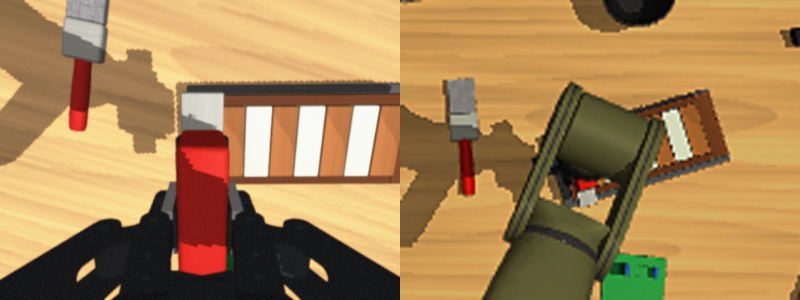

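The roller hangs over the near rail (crossbar at the deck's left end, about (202,105)). Lowering cautiously to probe the rail height.

>>> {"method": "carry_out", "body": {
  "deltas": [
    [[0, 0, 0.03, 0, 0, 0], [0, 0, 0.06, 0, 0, 0], [0, 0, 0.08, 0, 0, 0], [0, 0, 0.09, 0, 0, 0], [0, 0, 0.09, 0, 0, 0], [0, 0, 0.09, 0, 0, 0]]
  ]
}}

```text
clock: 7.92
ee_pos: [476.1, -144.8, 152.2]
tcp_rot: [[0.958, 0.286, -0.0], [0.286, -0.958, 0.0], [-0.0, -0.0, -1.0]]
force: [-0.8, 0.5, -3.5]
width: 0.269
grip_force: 79.9
```

>>> {"method": "carry_out", "body": {
  "deltas": [
    [[0, 0, 0.002, 0, 0, 0], [0, 0, 0.004, 0, 0, 0], [0, 0, 0.006, 0, 0, 0], [0, 0, 0.006, 0, 0, 0]]
  ]
}}

```text
clock: 8.25
ee_pos: [476.1, -145.6, 149.6]
tcp_rot: [[0.958, 0.285, 0.0], [0.285, -0.958, -0.0], [0.0, 0.0, -1.0]]
force: [-0.7, 0.1, -3.1]
width: 0.27
grip_force: 79.9
```

>>> {"method": "carry_out", "body": {
  "deltas": [
    [[0, 0, 0.003, 0, 0, 0], [0, 0, 0.006, 0, 0, 0], [0, 0, 0.006, 0, 0, 0]]
  ]
}}

```text
clock: 8.5
ee_pos: [475.7, -145.4, 145.9]
tcp_rot: [[0.958, 0.285, -0.001], [0.285, -0.958, 0.0], [-0.0, -0.0, -1.0]]
force: [-0.4, -0.1, -3.5]
width: 0.265
grip_force: 79.9
```

>>> {"method": "carry_out", "body": {
  "deltas": [
    [[0, 0, 0.003, 0, 0, 0], [0, 0, 0.005, 0, 0, 0], [0, 0, 0.005, 0, 0, 0]]
  ]
}}

```text
clock: 8.75
ee_pos: [476.0, -145.5, 143.9]
tcp_rot: [[0.958, 0.285, 0.0], [0.285, -0.958, -0.0], [0.0, 0.0, -1.0]]
force: [0.1, -0.4, -1.5]
width: 0.272
grip_force: 79.9
```

>>> {"method": "carry_out", "body": {
  "deltas": [
    [[0, 0, 0.002, 0, 0, 0], [0, 0, 0.002, 0, 0, 0], [0, 0, 0.002, 0, 0, 0]]
  ]
}}

```text
clock: 9.0
ee_pos: [476.2, -145.7, 143.4]
tcp_rot: [[0.958, 0.285, 0.001], [0.285, -0.958, -0.0], [0.0, 0.001, -1.0]]
force: [-2.1, -0.5, -0.8]
width: 0.27
grip_force: 80.1
```

>>> {"method": "carry_out", "body": {
  "deltas": [
    [[0, 0, 0.002, 0, 0, 0], [0, 0, 0.002, 0, 0, 0], [0, 0, 0.002, 0, 0, 0]]
  ]
}}

```text
clock: 9.25
ee_pos: [476.3, -145.7, 142.6]
tcp_rot: [[0.958, 0.285, 0.001], [0.285, -0.958, -0.001], [0.001, 0.001, -1.0]]
force: [-1.7, -1.7, 3.5]
width: 0.267
grip_force: 80.5
```

```bash
python3 - <<'E'
from h import *
for i in range(4):
    o=cam("wrist")["o"];print(o["clock"],np.round(o["ee_pos"],2),np.round(o["force"],2),np.round(o["ft_torque"],3))
E
```

```text
9.25 [ 476.35 -145.74  142.61] [-1.7  -1.74  3.46] [-0.05   0.34   0.009]
9.3 [ 476.34 -145.76  142.56] [-1.24 -0.16  3.56] [-0.08   0.336 -0.009]
9.35 [ 476.34 -145.73  142.49] [-2.11 -0.44  4.21] [-0.106  0.353  0.045]
9.4 [ 476.35 -145.73  142.46] [-2.36 -0.53  4.04] [-0.127  0.281 -0.001]
```

Contact at A: about 7.5 N at commanded TCP z 141.5, onset near 143.3. Now probing the far rail.

>>> {"method": "carry_out", "body": {
  "deltas": [
    [[0, 0, -0.03, 0, 0, 0], [0, 0.05, -0.05, 0, 0, 0], [0, 0.12, -0.05, 0, 0, 0], [0, 0.2, -0.05, 0, 0, 0], [0, 0.28, -0.05, 0, 0, 0], [0, 0.35, -0.05, 0, 0, 0], [0, 0.4, -0.04, 0, 0, 0], [0, 0.428, -0.03, 0, 0, 0], [0, 0.428, -0.02, 0, 0, 0], [0, 0.428, -0.02, 0, 0, 0], [0, 0.428, -0.02, 0, 0, 0]]
  ]
}}

```text
clock: 10.37
ee_pos: [536.0, -349.1, 149.6]
tcp_rot: [[0.958, 0.286, -0.003], [0.286, -0.958, 0.003], [-0.002, -0.004, -1.0]]
force: [-0.3, 0.5, -2.1]
width: 0.265
grip_force: 80.2
```

>>> {"method": "carry_out", "body": {
  "deltas": [
    [[0, 0, 0.003, 0, 0, 0], [0, 0, 0.006, 0, 0, 0], [0, 0, 0.008, 0, 0, 0], [0, 0, 0.008, 0, 0, 0]]
  ]
}}

```text
clock: 10.7
ee_pos: [537.0, -349.9, 147.9]
tcp_rot: [[0.958, 0.286, 0.0], [0.286, -0.958, 0.0], [0.0, -0.0, -1.0]]
force: [0.2, 0.4, -4.2]
width: 0.268
grip_force: 80.2
```

>>> {"method": "carry_out", "body": {
  "deltas": [
    [[0, 0, 0.003, 0, 0, 0], [0, 0, 0.006, 0, 0, 0], [0, 0, 0.008, 0, 0, 0], [0, 0, 0.008, 0, 0, 0]]
  ]
}}

```text
clock: 11.03
ee_pos: [537.5, -351.0, 144.9]
tcp_rot: [[0.958, 0.285, 0.001], [0.285, -0.958, -0.001], [0.001, 0.001, -1.0]]
force: [-0.3, 0.1, 0.3]
width: 0.269
grip_force: 80.7
```

>>> {"method": "carry_out", "body": {
  "deltas": [
    [[0, 0, 0.002, 0, 0, 0], [0, 0, 0.002, 0, 0, 0], [0, 0, 0.002, 0, 0, 0]]
  ]
}}

```text
clock: 11.28
ee_pos: [537.6, -351.2, 144.1]
tcp_rot: [[0.958, 0.285, 0.002], [0.285, -0.958, -0.001], [0.001, 0.002, -1.0]]
force: [-1.4, -0.3, 3.9]
width: 0.269
grip_force: 81.0
```

```bash
python3 - <<'E'
from h import *
for i in range(3):
    o=cam("wrist")["o"];print(o["clock"],np.round(o["ee_pos"],2),np.round(o["force"],2),np.round(o["ft_torque"],3))
E
```

```text
11.2833 [ 537.56 -351.16  144.12] [-1.42 -0.26  3.86] [-0.064  0.157  0.025]
11.3333 [ 537.53 -351.19  144.01] [-1.   -0.6   3.71] [-0.105  0.18   0.045]
11.3833 [ 537.49 -351.13  143.9 ] [-1.37 -0.    4.58] [-0.133  0.139  0.022]
```

Both rails agree to about 1 mm, so the deck is almost flat and B is slightly higher. Pressing to about 15 N here, then rolling toward A.

>>> {"method": "carry_out", "body": {
  "deltas": [
    [[0, 0, 0.001, 0, 0, 0], [0, 0, 0.002, 0, 0, 0], [0, 0, 0.003, 0, 0, 0], [0, 0, 0.003, 0, 0, 0], [0, 0, 0.003, 0, 0, 0]]
  ]
}}

```text
clock: 11.85
ee_pos: [537.7, -351.2, 143.1]
tcp_rot: [[0.958, 0.285, 0.002], [0.285, -0.958, -0.002], [0.001, 0.002, -1.0]]
force: [-0.8, -0.1, 7.6]
width: 0.271
grip_force: 81.7
```

>>> {"method": "carry_out", "body": {
  "deltas": [
    [[0, -0.004, 0.0005, 0, 0, 0], [0, -0.009, 0.001, 0, 0, 0], [0, -0.015, 0.0015, 0, 0, 0], [0, -0.021, 0.0015, 0, 0, 0], [0, -0.028, 0.0015, 0, 0, 0], [0, -0.034, 0.0015, 0, 0, 0], [0, -0.04, 0.0015, 0, 0, 0], [0, -0.04, 0.0015, 0, 0, 0]]
  ]
}}

```text
clock: 12.52
ee_pos: [532.0, -332.0, 142.8]
tcp_rot: [[0.958, 0.286, 0.002], [0.286, -0.958, -0.002], [0.001, 0.003, -1.0]]
force: [-2.2, -0.0, 9.4]
width: 0.27
grip_force: 82.1
```

```bash
python3 - <<'E'
from h import *
for i in range(2):
    o=cam("wrist")["o"];print(o["clock"],np.round(o["ee_pos"],2),np.round(o["force"],2),np.round(o["ft_torque"],3))
E
```

```text
12.5167 [ 532.02 -331.99  142.77] [-2.17 -0.03  9.43] [-0.113  0.37   0.094]
12.5667 [ 532.05 -332.13  142.78] [-1.77 -0.81  9.87] [-0.033  0.386  0.082]
```

>>> {"method": "carry_out", "body": {
  "deltas": [
    [[0, -0.008, 0.0005, 0, 0, 0], [0, -0.016, 0.0005, 0, 0, 0], [0, -0.025, 0.001, 0, 0, 0], [0, -0.034, 0.001, 0, 0, 0], [0, -0.043, 0.001, 0, 0, 0], [0, -0.052, 0.0015, 0, 0, 0], [0, -0.062, 0.0015, 0, 0, 0], [0, -0.072, 0.0015, 0, 0, 0], [0, -0.082, 0.0015, 0, 0, 0], [0, -0.092, 0.0015, 0, 0, 0], [0, -0.1, 0.0015, 0, 0, 0], [0, -0.1, 0.0015, 0, 0, 0]]
  ]
}}

```text
clock: 13.62
ee_pos: [517.9, -284.2, 142.4]
tcp_rot: [[0.958, 0.286, 0.003], [0.286, -0.958, -0.003], [0.002, 0.003, -1.0]]
force: [-3.5, -1.4, 11.7]
width: 0.271
grip_force: 82.3
```

```bash
python3 - <<'E'
from h import *
for i in range(3):
    o=cam("wrist")["o"];print(o["clock"],np.round(o["ee_pos"],2),np.round(o["force"],2),np.round(o["ft_torque"],3))
E
```

```text
13.6167 [ 517.88 -284.19  142.44] [-3.45 -1.35 11.7 ] [-0.071  0.461  0.019]
13.6667 [ 517.94 -284.3   142.47] [-2.32 -0.93 10.96] [-0.096  0.49   0.075]
13.7167 [ 517.96 -284.41  142.49] [-3.02 -0.1  10.21] [-0.08   0.497  0.004]
```

>>> {"method": "carry_out", "body": {
  "deltas": [
    [[0, -0.008, 0.0005, 0, 0, 0], [0, -0.016, 0.0005, 0, 0, 0], [0, -0.025, 0.0005, 0, 0, 0], [0, -0.034, 0.0005, 0, 0, 0], [0, -0.043, 0.0005, 0, 0, 0], [0, -0.052, 0.001, 0, 0, 0], [0, -0.062, 0.001, 0, 0, 0], [0, -0.072, 0.001, 0, 0, 0], [0, -0.082, 0.001, 0, 0, 0], [0, -0.092, 0.001, 0, 0, 0], [0, -0.1, 0.001, 0, 0, 0], [0, -0.1, 0.001, 0, 0, 0]]
  ]
}}

```text
clock: 14.77
ee_pos: [503.8, -236.4, 142.0]
tcp_rot: [[0.958, 0.286, 0.003], [0.286, -0.958, -0.003], [0.002, 0.004, -1.0]]
force: [-2.5, 0.2, 11.9]
width: 0.267
grip_force: 82.4
```

>>> {"method": "carry_out", "body": {
  "deltas": [
    [[0, -0.008, 0.0005, 0, 0, 0], [0, -0.016, 0.0005, 0, 0, 0], [0, -0.025, 0.0005, 0, 0, 0], [0, -0.034, 0.0005, 0, 0, 0], [0, -0.043, 0.0005, 0, 0, 0], [0, -0.052, 0.001, 0, 0, 0], [0, -0.062, 0.001, 0, 0, 0], [0, -0.072, 0.001, 0, 0, 0], [0, -0.082, 0.001, 0, 0, 0], [0, -0.092, 0.001, 0, 0, 0], [0, -0.1, 0.001, 0, 0, 0], [0, -0.1, 0.001, 0, 0, 0]]
  ]
}}

```text
clock: 15.77
ee_pos: [489.8, -188.7, 141.5]
tcp_rot: [[0.958, 0.286, 0.004], [0.286, -0.958, -0.004], [0.002, 0.005, -1.0]]
force: [-1.4, -1.7, 11.6]
width: 0.268
grip_force: 82.4
```

>>> {"method": "carry_out", "body": {
  "deltas": [
    [[0, -0.008, 0.0005, 0, 0, 0], [0, -0.016, 0.0005, 0, 0, 0], [0, -0.025, 0.0005, 0, 0, 0], [0, -0.034, 0.0005, 0, 0, 0], [0, -0.042, 0.001, 0, 0, 0], [0, -0.05, 0.001, 0, 0, 0], [0, -0.058, 0.001, 0, 0, 0], [0, -0.066, 0.001, 0, 0, 0], [0, -0.074, 0.001, 0, 0, 0], [0, -0.08, 0.001, 0, 0, 0], [0, -0.08, 0.001, 0, 0, 0]]
  ]
}}

```text
clock: 16.68
ee_pos: [478.1, -149.6, 140.7]
tcp_rot: [[0.958, 0.286, 0.003], [0.286, -0.958, -0.001], [0.002, 0.002, -1.0]]
force: [-2.8, -1.2, 11.3]
width: 0.266
grip_force: 82.4
```

```bash
python3 - <<'E'
from h import *
k=cam("wrist")
for i in range(3):
    o=cam("wrist")["o"];print(o["clock"],np.round(o["ee_pos"],2),np.round(o["force"],2),np.round(o["ft_torque"],3))
save(cv2.resize(k["im"],(800,600)),"w5.png")
E
```

```text
16.7333 [ 478.2  -149.69  140.7 ] [-2.44 -0.5  10.97] [-0.05   0.441 -0.013]
16.7833 [ 478.22 -149.76  140.68] [-2.65 -0.49 11.32] [ 0.006  0.525 -0.031]
16.8333 [ 478.23 -149.81  140.69] [-1.97 -0.21 12.01] [0.011 0.423 0.005]
```

View pics/w5.png

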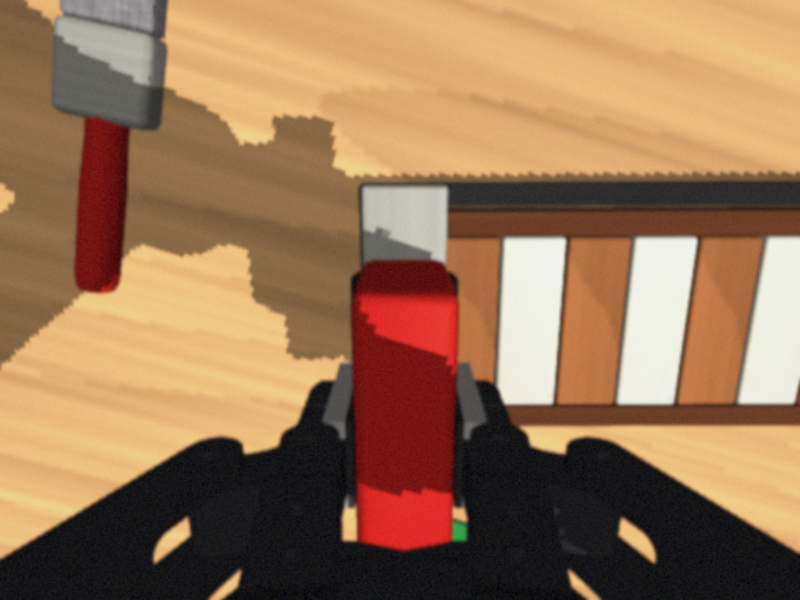

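All visible slats look flush (no raised edges against the rim at about (620,320)), and force has held near 15 N. One return pass to make sure.

>>> {"method": "carry_out", "body": {
  "deltas": [
    [[0, 0.01, 0.0005, 0, 0, 0], [0, 0.022, 0.0005, 0, 0, 0], [0, 0.035, 0.0005, 0, 0, 0], [0, 0.048, 0, 0, 0, 0], [0, 0.061, 0, 0, 0, 0], [0, 0.074, 0, 0, 0, 0], [0, 0.087, 0, 0, 0, 0], [0, 0.1, -0.0005, 0, 0, 0], [0, 0.113, -0.0005, 0, 0, 0], [0, 0.124, -0.0005, 0, 0, 0], [0, 0.13, -0.0005, 0, 0, 0], [0, 0.13, -0.0005, 0, 0, 0]]
  ]
}}

```text
clock: 17.88
ee_pos: [497.2, -213.3, 141.6]
tcp_rot: [[0.959, 0.285, 0.003], [0.285, -0.959, -0.003], [0.002, 0.004, -1.0]]
force: [-2.4, -0.6, 13.4]
width: 0.27
grip_force: 82.6
```

>>> {"method": "carry_out", "body": {
  "deltas": [
    [[0, 0.01, 0, 0, 0, 0], [0, 0.022, -0.0005, 0, 0, 0], [0, 0.035, -0.0005, 0, 0, 0], [0, 0.048, -0.0005, 0, 0, 0], [0, 0.061, -0.001, 0, 0, 0], [0, 0.074, -0.001, 0, 0, 0], [0, 0.087, -0.001, 0, 0, 0], [0, 0.1, -0.001, 0, 0, 0], [0, 0.113, -0.0015, 0, 0, 0], [0, 0.124, -0.0015, 0, 0, 0], [0, 0.13, -0.0015, 0, 0, 0], [0, 0.13, -0.0015, 0, 0, 0]]
  ]
}}

```text
clock: 18.88
ee_pos: [515.7, -275.8, 142.4]
tcp_rot: [[0.959, 0.285, 0.004], [0.285, -0.959, -0.003], [0.003, 0.004, -1.0]]
force: [-2.7, -1.1, 11.7]
width: 0.268
grip_force: 82.5
```

>>> {"method": "carry_out", "body": {
  "deltas": [
    [[0, 0.01, 0.0005, 0, 0, 0], [0, 0.022, 0.0005, 0, 0, 0], [0, 0.035, 0, 0, 0, 0], [0, 0.048, 0, 0, 0, 0], [0, 0.061, 0, 0, 0, 0], [0, 0.074, -0.0005, 0, 0, 0], [0, 0.087, -0.0005, 0, 0, 0], [0, 0.1, -0.0005, 0, 0, 0], [0, 0.113, -0.001, 0, 0, 0], [0, 0.124, -0.001, 0, 0, 0], [0, 0.132, -0.001, 0, 0, 0], [0, 0.132, -0.001, 0, 0, 0]]
  ]
}}

```text
clock: 19.88
ee_pos: [534.5, -339.0, 142.6]
tcp_rot: [[0.959, 0.285, 0.004], [0.285, -0.959, -0.003], [0.003, 0.004, -1.0]]
force: [-0.8, -0.9, 9.8]
width: 0.272
grip_force: 82.3
```

```bash
python3 - <<'E'
from h import *
k=cam("wrist");o=k["o"];print(o["clock"],np.round(o["ee_pos"],2),np.round(o["force"],2))
s=cam("scene")["im"]
save(np.hstack([cv2.resize(k["im"],(400,300)),cv2.resize(s[180:300,120:280],(400,300),interpolation=cv2.INTER_CUBIC)]),"w6.png")
E
```

```text
19.8833 [ 534.53 -338.98  142.63] [-0.85 -0.92  9.8 ]
```

View pics/w6.png

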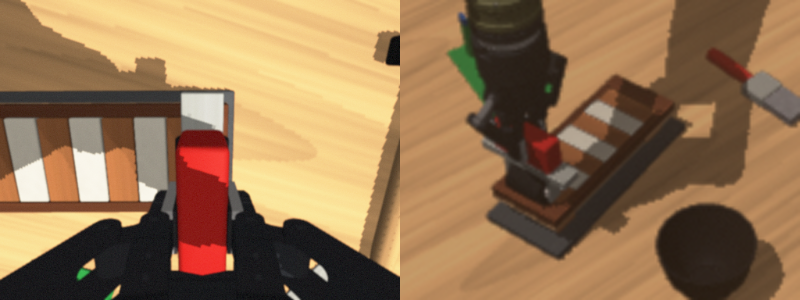

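The slats look level with the rim in both views (left panel about (90,160), scene crop about (600,120)). Lifting and heading back to the stand.

>>> {"method": "carry_out", "body": {
  "deltas": [
    [[0, 0, -0.03, 0, 0, 0], [0, 0, -0.08, 0, 0, 0], [0.01, -0.03, -0.12, 0, 0, 0], [0.03, -0.1, -0.12, 0, 0, 0.1], [0.055, -0.175, -0.12, 0, 0, 0.25], [0.079, -0.25, -0.12, 0, 0, 0.4], [0.102, -0.325, -0.12, 0, 0, 0.55], [0.125, -0.4, -0.12, 0, 0, 0.7], [0.149, -0.475, -0.12, 0, 0, 0.85], [0.17, -0.545, -0.12, 0, 0, 0.92], [0.186, -0.6, -0.12, 0, 0, 0.92], [0.186, -0.6, -0.12, 0, 0, 0.92]]
  ]
}}

```text
clock: 20.98
ee_pos: [534.8, -18.2, 197.4]
tcp_rot: [[0.986, -0.165, -0.004], [-0.165, -0.986, 0.003], [-0.005, -0.003, -1.0]]
force: [0.1, -0.6, -4.6]
width: 0.269
grip_force: 80.6
```

```bash
python3 - <<'E'
from h import *
o=status.get_obs();R=np.array(o["tcp_rot"]);print(o["clock"],o["ee_pos"],np.degrees(np.arctan2(R[1,1],R[0,1])),o["force"])
plan(o["ee_pos"],R,[540.5,219,195],np.radians(-99.8))
E
```

```text
20.9833 [534.80713151 -18.15288338 197.3851441 ] -99.49234020960111 [ 0.14037917 -0.64851629 -4.61622855]
shares [-0.067  -0.4697  0.0063] turn z 0.011 rows>= 6.0
```

>>> {"method": "carry_out", "body": {
  "deltas": [
    [[-0.01, -0.06, 0, 0, 0, 0.01], [-0.02, -0.13, 0, 0, 0, 0.01], [-0.03, -0.2, 0, 0, 0, 0.01], [-0.04, -0.27, 0, 0, 0, 0.01], [-0.05, -0.34, 0, 0, 0, 0.01], [-0.06, -0.4, 0, 0, 0, 0.01], [-0.065, -0.445, 0, 0, 0, 0.01], [-0.067, -0.469, 0, 0, 0, 0.01], [-0.067, -0.469, 0, 0, 0, 0.01], [-0.067, -0.469, 0, 0, 0, 0.01], [-0.067, -0.469, 0, 0, 0, 0.01], [-0.067, -0.469, 0, 0, 0, 0.01]]
  ]
}}

```text
clock: 21.98
ee_pos: [543.3, 212.3, 199.3]
tcp_rot: [[0.984, -0.176, -0.001], [-0.176, -0.984, -0.001], [-0.001, 0.001, -1.0]]
force: [-0.3, 0.2, -3.5]
width: 0.268
grip_force: 81.1
```

```bash
python3 - <<'E'
from h import *
k=cam("wrist");k=cam("wrist");o=k["o"];R=np.array(o["tcp_rot"]);print(o["clock"],o["ee_pos"],np.degrees(np.arctan2(R[1,1],R[0,1])),o["force"])
plan(o["ee_pos"],R,[540.7,218.7,98],np.radians(-99.8))
save(cv2.resize(k["im"],(800,600)),"w7.png")
E
```

```text
22.0333 [543.43833783 212.37806729 199.57902864] -100.16483837443216 [-0.44944007  1.10688218 -3.95918792]
shares [-0.0076 -0.0116  0.2032] turn z -0.013 rows>= 3.0
```

View pics/w7.png

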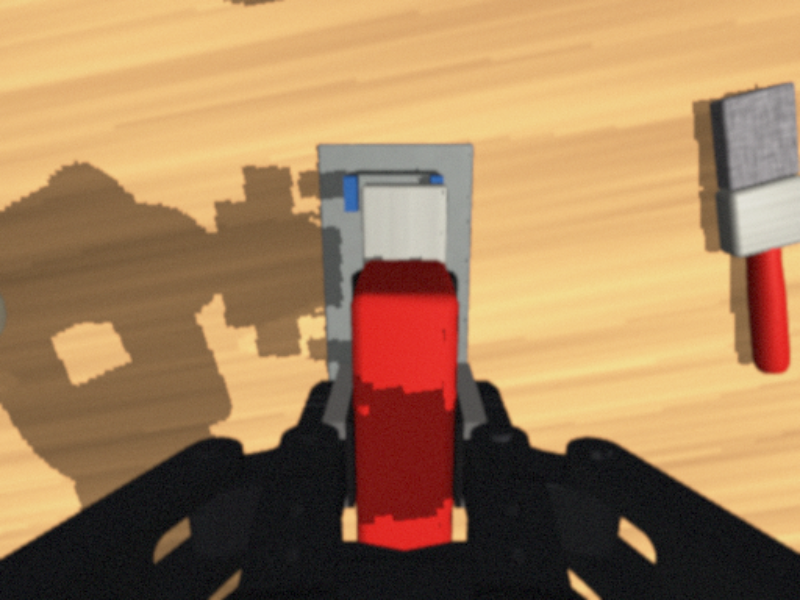

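The bar is a little right of the stand channel (bar about 403, channel about 395). Correcting by about 6 mm and lowering to just above the lips.

>>> {"method": "carry_out", "body": {
  "deltas": [
    [[-0.0076, -0.0116, 0.03, 0, 0, -0.013], [-0.0076, -0.0116, 0.07, 0, 0, -0.013], [-0.0076, -0.0116, 0.11, 0, 0, -0.013], [-0.0076, -0.0116, 0.14, 0, 0, -0.013], [-0.0076, -0.0116, 0.145, 0, 0, -0.013], [-0.0076, -0.0116, 0.145, 0, 0, -0.013], [-0.0076, -0.0116, 0.145, 0, 0, -0.013], [-0.0076, -0.0116, 0.145, 0, 0, -0.013]]
  ]
}}

```text
clock: 22.75
ee_pos: [541.8, 220.1, 129.2]
tcp_rot: [[0.986, -0.169, 0.003], [-0.169, -0.986, 0.001], [0.003, -0.001, -1.0]]
force: [0.1, 0.6, -3.2]
width: 0.268
grip_force: 80.8
```

```bash
python3 - <<'E'
from h import *
P=[]
for i in range(4):
    o=cam("wrist")["o"];P.append(o["ee_pos"])
P=np.mean(P,0);R=np.array(o["tcp_rot"]);print(o["clock"],P,np.degrees(np.arctan2(R[1,1],R[0,1])),o["force"])
plan(P,R,[540.7,218.7,98],np.radians(-99.8))
k=cam("wrist");save(cv2.resize(k["im"],(800,600)),"w8.png")
E
```

```text
22.9 [541.70266946 220.21160905 129.0741113 ] -99.69661493047629 [-0.0070818   0.26466397 -2.57476127]
shares [-0.0016  0.0034  0.0621] turn z 0.004 rows>= 1.0
```

View pics/w8.png

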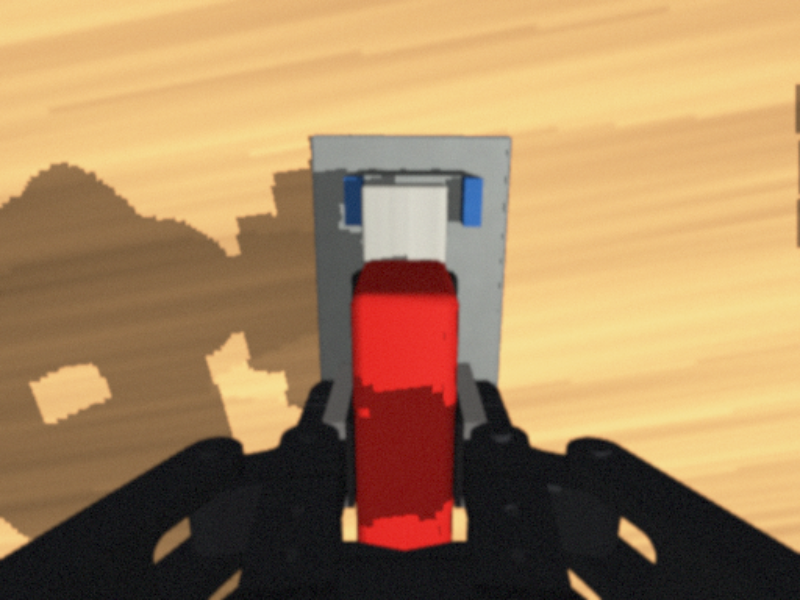

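The bar (about 362–447) sits 2 mm left of the middle of the lips (361–462). Shifting +2 mm along tool y and lowering it in.

>>> {"method": "carry_out", "body": {
  "deltas": [
    [[-0.0016, 0.004, 0.0, 0, 0, 0.004], [-0.0016, 0.004, 0.01, 0, 0, 0.004], [-0.0016, 0.004, 0.02, 0, 0, 0.004], [-0.0016, 0.004, 0.03, 0, 0, 0.004], [-0.0016, 0.004, 0.04, 0, 0, 0.004], [-0.0016, 0.004, 0.048, 0, 0, 0.004], [-0.0016, 0.004, 0.054, 0, 0, 0.004], [-0.0016, 0.004, 0.058, 0, 0, 0.004], [-0.0016, 0.004, 0.06, 0, 0, 0.004], [-0.0016, 0.004, 0.06, 0, 0, 0.004], [-0.0016, 0.004, 0.06, 0, 0, 0.004]]
  ]
}}

```text
clock: 23.92
ee_pos: [539.9, 218.3, 98.1]
tcp_rot: [[0.985, -0.17, 0.001], [-0.17, -0.985, 0.0], [0.001, -0.0, -1.0]]
force: [-2.2, -1.3, 2.3]
width: 0.271
grip_force: 81.6
```

It rests on the posts (z 98.1, as at the grasp, upward force about 6 N). Releasing and rising.

>>> {"method": "carry_out", "body": {
  "deltas": [
    [[0, 0, 0, 0, 0, 0], [0, 0, 0, 0, 0, 0], [0, 0, 0, 0, 0, 0], [0, 0, 0, 0, 0, 0], [0, 0, 0, 0, 0, 0], [0, 0, 0, 0, 0, 0], [0, 0, 0, 0, 0, 0], [0, 0, 0, 0, 0, 0], [0, 0, 0, 0, 0, 0], [0, 0, 0, 0, 0, 0]]
  ],
  "gripper": -1
}}

```text
clock: 24.75
ee_pos: [539.5, 218.2, 97.3]
tcp_rot: [[0.985, -0.17, -0.0], [-0.17, -0.985, -0.0], [-0.0, 0.0, -1.0]]
force: [1.2, -0.1, -0.7]
width: 1.0
grip_force: 0.0
```

>>> {"method": "carry_out", "body": {
  "deltas": [
    [[0, 0, -0.02, 0, 0, 0], [0, 0, -0.05, 0, 0, 0], [0, 0, -0.1, 0, 0, 0], [0, 0, -0.17, 0, 0, 0], [0, 0, -0.24, 0, 0, 0], [0, 0, -0.31, 0, 0, 0], [0, 0, -0.38, 0, 0, 0], [0, 0, -0.44, 0, 0, 0], [0, 0, -0.46, 0, 0, 0], [0, 0, -0.46, 0, 0, 0], [0, 0, -0.46, 0, 0, 0]]
  ]
}}

```text
clock: 25.67
ee_pos: [539.4, 218.2, 327.3]
tcp_rot: [[0.985, -0.17, 0.0], [-0.17, -0.985, 0.0], [0.0, -0.0, -1.0]]
force: [-1.0, -0.6, 0.3]
width: 1.002
grip_force: 0.0
```

```bash
python3 - <<'E'
from h import *
k=cam("wrist");o=k["o"];print(o["clock"],o["ee_pos"],o["width"],o["force"])
h=cv2.cvtColor(k["im"],cv2.COLOR_RGB2HSV); m=((h[...,0]<8)|(h[...,0]>172))&(h[...,1]>170)&(h[...,2]>130)
n,l,st,_=cv2.connectedComponentsWithStats(m.astype(np.uint8)); i=1+np.argmax(st[1:,4]); ys,xs=np.nonzero(l==i)
P=np.array([ray(k,(x,y),112)[:2] for x,y in zip(xs,ys)],np.float32);print("red",cv2.minAreaRect(P))
s=cam("scene")["im"]
save(np.hstack([cv2.resize(k["im"],(400,300)),cv2.resize(s[110:290,120:360],(400,300),interpolation=cv2.INTER_CUBIC)]),"w9.png")
E
```

```text
25.6667 [539.41223152 218.20366139 327.29431798] 1.002115840383043 [-0.95250298 -0.6062117   0.31237707]
red ((539.4963989257812, 217.69786071777344), (21.766347885131836, 76.97127532958984), 79.78372192382812)
```

View pics/w9.png

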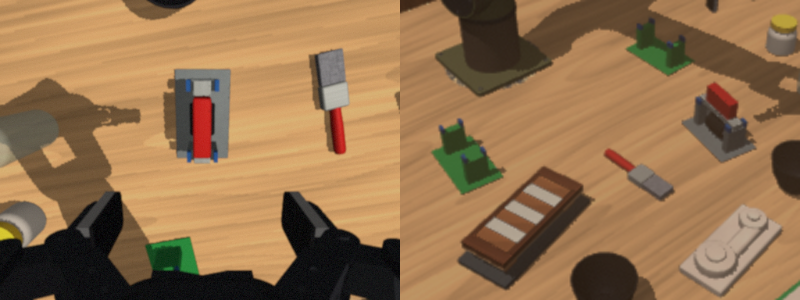

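The roller is back upright in its grey stand (202,115), within 2 mm of where it started, and the panel (525,225 in the scene crop) looks flush.

```bash
python3 -c "
from bench import ticket
print(ticket.close_job())"
```

```text
the job is handed in; nothing more can be done
None
```

I handed the job in: all seven slats look flush after rolling both ways at about 13–17 N (sampled between strokes), and the roller is back in its grey stand and released; no verdict was returned.

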